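# Switch off and hasp the milling machine's isolator

## Robot

A 6-joint arm with a two-finger parallel gripper is mounted at the origin on the work surface. World frame = base frame: x ahead of the robot, y to its left, z up, the work surface at z = 0. Lengths are in m, angles in rad, forces in N, time in s.
With the tool pointing down it reaches from about 0.375 to 0.9 m from the base axis. Payload 3.1 kg.
Tool frame: the origin (TCP) lies between the finger pads; the fingertips stand 8 mm ahead of it and the grasp point (between the pads) lies 11 mm behind it; z points along the fingers, y is the line along which they close (so a half turn about z gives the same grasp; the last joint's range is limited). The gripper opens to 87 mm and grips with 3 to 60 N. Pads are 19 mm wide; open, the fingers measure 117 mm over their backs; the gripper's body (75 mm by 190 mm) begins 51 mm behind the grasp point.
Start: joints at [-1.302, 0.527, 1.433, -0, 1.181, -0.178], TCP at [0.27, -0.564, 0.231] pointing down, gripper open.
Joint ranges: [-3.08, 3.08], [-0.75, 2.2], [0.22, 2.44], [-1.43, 4.57], [0, 2.65], [-2.85, 2.85]. Speed limits (rad/s): [2.79, 2.79, 3.14, 3.14, 3.14, 3.14].

## Interface

Orientations are given as a unit quaternion [x, y, z, w].
In Python, from rig import robot gives the robot as it stands.
- The arm moves only by the tool move_arm, never from a script. Its argument "motion" is text: rows parted by semicolons, each of 5 numbers parted by spaces: the opening, from -1 (shut) to 1 (fully open), then the shift along the tool's x, y, z normalised to -1 to 1, where 1 is 0.2 m, then the turn about the tool's z normalised to -1 to 1, where 1 is pi rad. A call has 1 to 12 rows; each row is the pose to reach, as a shift and turn from the pose commanded when the call began, along the tool's axes at that moment, turning the shorter way round; what a row does not reach only later rows make up. A row lasts 1/12 s, in which the tool goes at most 41.7 mm and 7.16 degrees, less where a joint would pass 70% of its speed; a pose out of reach is approached as far as the arm can. A call with a number of a shift or a turn outside -1 to 1 is refused whole. A call with a gripper value outside its range is refused whole. The fingers move at their own pace and stop on an object; "newtons" is the grip in N (left out, the last holds). Time passes only in rows, so rows that repeat a pose let the fingers close. It gives the time, the measured TCP pose, the force, the opening and the grip force at its end, in the units of the state.
- robot.get_obs(): the state, without advancing time (a new reading comes with each control period).
- robot.camera(name): name is "side" or "top" or "wrist"; returns (picture, depth): 400x640x3 uint8, red, green, blue; 400x640 float32, m along the optical axis (not along the pixel's ray), 0 where there is no reading.
- robot.camera_model(name): a dict with "mtx" (3x3 intrinsics, pixels), "position" and "attitude" of the camera in the world. Camera axes: x right, y down, z forward; pixel columns grow to the right and rows downward; lengths in m; the calibration is good to about 2 mm. A picture is of the moment at which its call begins: read the wrist's pose just before it. camera_model takes no time and is no camera call; for the wrist camera it gives the pose at the moment of the call.
- robot.hand_in(): hands the job in; it is judged then, once.
The state is a dict: "time": time; "q": joint angles; "joint_velocities": joint speeds; "joint_torque": joint torques, N m; "position": TCP position; "tool_rot": TCP orientation; "ft_force": force on the tool from outside, world axes, zero at the start; "moment": the same for the moment, N m; "grip_width": finger opening in m; "grip_force": force on a finger pad.
Only numpy, scipy, OpenCV 4.12 (cv2) and the standard library are available. Lean on these libraries where they do the work, as an engineer would, in place of code of your own. Each camera call takes 0.05 s, during which the arm holds its last target. There are 200 camera calls.

## Task

Make the little milling machine safe for a tool change: turn the red isolator handle all the way from on to off first, and only then swing the open brass hasp beside it over onto its staple until it lies fully closed. Leave the blue isolator switched on, and do not disturb the can, the mug or the screwdriver.

Things in the scene. Friction and masses are not known exactly. Their poses are not given: they have to be found in the camera images.
- red_unit: fixed grey switch box with the red handle (yellow square), on a dark base plate 180 x 130 mm, hasp on its left. Origin: on the bench below the centre of its sloping face; x horizontal, away from the side that the face looks to; y left seen from that side; z up. Face: 180 mm up the slope, 130 mm wide, sloping at 25 deg (0.44 rad), looking to -x and up
- red_face (a point): centre of the red unit's face, 96 mm above its origin, axes as the unit's. Directions used below: s up the slope = (0.905, 0, 0.426), t = y, n out of the face = (-0.426, 0, 0.905) in the unit's axes, all from this point. The handle turns about n at s=15, t=0 mm
- red_visor (a point): middle of the outer edge of the grey visor, a 4 mm plate standing 78 mm out of the face, over its full 130 mm width, at s=69 to 73 mm
- staple (a point): top of the staple, a wire loop standing 35 mm out of the face at s=-24, t=-13 to -22 mm; the closed hasp's slot drops over it
- blue_unit: bystander: the same switch box with a blue handle on a white square and no hasp or staple; same frame and sizes
- red_switch (a joint): angle of the red handle about n: 1.22 = on (its bar points straight up the slope), 0 = off (its bar is turned 1.22 rad anticlockwise, seen facing the panel); an over-centre mechanism drops it to the nearer end; about 0.08 N m holds it there
- blue_switch (a joint): the same for the blue handle: 1.22 = on, 0 = off
- red_grip (a point): point on the red handle's axis, 34 mm out of the face. The handle is a bar 70 mm long, 16 mm wide, spanning 14 to 40 mm out of the face, over a black disc 56 mm across and 10 mm high
- hasp (a joint): angle of the brass hasp: 0 = closed, lying along the face towards -t over the staple, 16 mm out; 1.57 = sticking straight out of the face; 2.2 = fully open, leaning outwards to +t. Stiff hinge: it stays where it is left (about 0.05 N m)
- hasp_end (a point): middle of the hasp's free end. The hasp is a flat strip 24 mm wide, 3 mm thick, 85 mm long from the hinge, with a slot near its end for the staple
- hasp_hinge (a point): middle of the hasp's hinge pin, along s, at s=-24, t=55, n=16 mm, between two lugs 20 mm high at s=-42 and -10
- can: bystander: black and blue spray can, 50 mm diameter, 150 mm tall, upright, origin under its centre
- mug: bystander: blue mug, 72 mm diameter, 85 mm tall, handle at its +y, origin under its centre
- screwdriver: bystander: orange screwdriver, 150 mm long, lying on the bench along its x, handle to -x, origin under its middle

How it is judged:
By the outcome, as a careful person would: the job done as asked, in the order asked, and still so for the second after the job is handed in, with the robot touching nothing.
It also fails if it takes over 46 s, if anything falls off the work surface, if the arm or the gripper's body presses on something with over 40 N, if the wrist force passes 120 N, or if a joint passes its speed limit or range.

## Working session

There is one attempt and no reset: what is moved stays moved. The work goes in short steps, Python scripts to look and compute and a tool call to move; the robot and the scene stay as the last step left them, time stands still between calls to the robot, and variables do not carry over. Pictures are saved under pics/ and viewed, at most 10 in all, crops included, and the job is handed in when it is done.

Besides the shell and the picture viewer there is one more tool, called as name(argument=value, ...) on one line, values as JSON. move_arm: Moves the arm, as the interface text tells. Its arguments: {"type":"object","properties":{"motion":{"type":"string"},"newtons":{"type":"number"}},"required":["motion"]}

```bash
mkdir -p pics; ls; python3 - <<'E'
from rig import robot
import cv2,numpy as np
o=robot.get_obs();print(o)
for n in("side","top"):
    p,d=robot.camera(n);m=robot.camera_model(n);print(n,m)
    cv2.imwrite(f"pics/{n}0.png",p[:,:,::-1]);np.savez(f"pics/{n}0.npz",p=p,d=d,mtx=m["mtx"],position=m["position"],attitude=m["attitude"])
E
```

```text
pics
{'time': 0.0, 'q': array([-1.30249937e+00,  5.28459006e-01,  1.43389015e+00, -1.90374419e-05,
        1.18139251e+00, -1.78497628e-01]), 'joint_velocities': array([-4.00509731e-04,  4.43191721e-04,  7.41775616e-06, -6.26030910e-04,
       -7.84603074e-04,  2.23992433e-04]), 'joint_torque': array([ 2.47139214e-03, -4.40028334e+01, -1.76593333e+01,  6.35309145e-02,
        5.82491315e-02, -1.61283820e-04]), 'position': array([ 0.26988008, -0.56294159,  0.22957988]), 'tool_rot': array([ 9.75149063e-01,  2.21547173e-01, -5.70221172e-05, -1.07302837e-03]), 'ft_force': array([ 0.01355973, -0.54790666,  0.27918954]), 'moment': array([-0.01890648, -0.00362065, -0.03329202]), 'grip_force': 0.0, 'grip_width': 0.0871706207826731}
side {'mtx': array([[424.80678776,   0.        , 317.98157143],
       [  0.        , 424.80678776, 200.96458016],
       [  0.        ,   0.        ,   1.        ]]), 'position': array([0.47006713, 0.74789567, 0.8080701 ]), 'attitude': array([-0.06404304,  0.90771375, -0.41402705,  0.02314823])}
top {'mtx': array([[371.59441553,   0.        , 319.61181784],
       [  0.        , 371.59441553, 201.30491711],
       [  0.        ,   0.        ,   1.        ]]), 'position': array([ 0.46921743, -0.02596326,  1.06804111]), 'attitude': array([ 0.71145799, -0.69955212,  0.04756141, -0.04682169])}
```

View pics/side0.png

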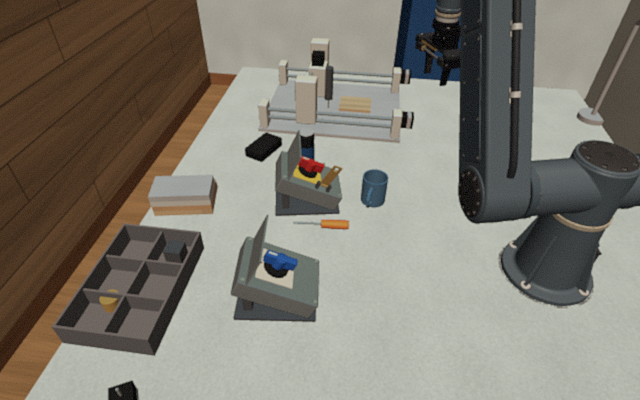

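View pics/top0.png

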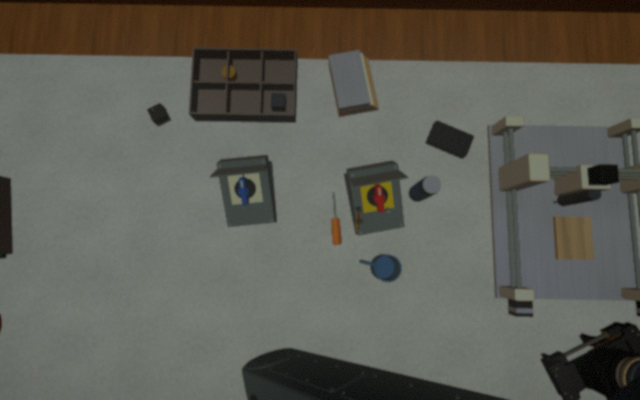

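The side view shows the red unit at about (308,180), with the blue one at (278,280), the screwdriver at (320,224), the mug at (374,187), and the can behind the red unit at (307,145). In the top view the red unit is at (376,198), the can at (424,188), the mug at (385,267) and the screwdriver at (336,220). The tool needs a closer look, so I'll enlarge the crops.

```bash
cat > h.py <<'E'
import numpy as np,cv2
from scipy.spatial.transform import Rotation as R
def load(f): return dict(np.load(f))
def pts(c):
    v,u=np.mgrid[0:400,0:640];k=c["mtx"];d=c["d"]
    P=np.stack([(u-k[0,2])/k[0,0]*d,(v-k[1,2])/k[1,1]*d,d],-1)
    return P@R.from_quat(c["attitude"]).as_matrix().T+c["position"]
def ray(c,u,v):
    k=c["mtx"];r=R.from_quat(c["attitude"]).as_matrix()@np.array([(u-k[0,2])/k[0,0],(v-k[1,2])/k[1,1],1]);return c["position"],r/np.linalg.norm(r)
def tri(rays):
    A=0;b=0
    for p,r in rays:
        M=np.eye(3)-np.outer(r,r);A=A+M;b=b+M@p
    x=np.linalg.solve(A,b);return x,[np.linalg.norm((np.eye(3)-np.outer(r,r))@(x-p)) for p,r in rays]
def proj(c,X):
    q=R.from_quat(c["attitude"]).as_matrix().T@(np.asarray(X)-c["position"]);q=c["mtx"]@q;return q[:2]/q[2]
E
python3 - <<'E'
from h import *
s=load("pics/side0.npz");t=load("pics/top0.npz")
a=cv2.resize(s["p"][125:220,265:395],(780,570),interpolation=3)[:,:,::-1]
b=cv2.resize(t["p"][150:290,325:450],(500,560),interpolation=3)[:,:,::-1]
cv2.imwrite("pics/s1.png",a);cv2.imwrite("pics/t1.png",cv2.convertScaleAbs(b,alpha=1.6))
for c,w in((s,"side"),(t,"top")):
    P=pts(c).reshape(-1,3);m=(c["d"].reshape(-1)>0)
    hsv=cv2.cvtColor(c["p"],cv2.COLOR_RGB2HSV).reshape(-1,3)
    red=m&((hsv[:,0]<6)|(hsv[:,0]>174))&(hsv[:,1]>180)&(hsv[:,2]>70)&(abs(P[:,1]+.15)<.2)
    yel=m&(hsv[:,0]>22)&(hsv[:,0]<32)&(hsv[:,1]>170)
    for n,q in(("red",red),("yel",yel)):
        Q=P[q];md=np.median(Q,0);Q=Q[np.linalg.norm(Q-md,axis=1)<.08]
        U,S,V=np.linalg.svd(Q-Q.mean(0),full_matrices=False)
        print(w,n,len(Q),Q.mean(0).round(4),V[2].round(3),V[0].round(3),(S/np.sqrt(len(Q))).round(4))
    # face plane ransac-ish: points near yellow
    c0=P[yel].mean(0)
    near=m&(np.linalg.norm(P-c0,axis=1)<.12)
    Q=P[near];n=V[2]*np.sign(V[2][2]);d0=c0
    for _ in range(6):
        k=abs((Q-d0)@n)<.006;d0=Q[k].mean(0);n=np.linalg.svd(Q[k]-d0,full_matrices=False)[2][2];n*=np.sign(n[2])
    print("plane",k.sum(),d0.round(4),n.round(3),"slope",np.degrees(np.arccos(n[2])).round(1),"yaw",np.degrees(np.arctan2(-n[1],-n[0])).round(1))
    print("bench z",np.median(P[m&(abs(P[:,2])<.02)][:,2]))
E
```

```text
side red 225 [ 0.6076 -0.1693  0.1289] [-0.259  0.961  0.099] [-0.908 -0.207 -0.364] [0.0178 0.0087 0.0037]
side yel 22 [ 0.6157 -0.159   0.105 ] [ 0.473  0.121 -0.873] [-0.841 -0.233 -0.488] [0.0215 0.0108 0.0014]
plane 87 [ 0.5636 -0.1859  0.1482] [-0.512 -0.098  0.853] slope 31.4 yaw 10.8
bench z 0.0010777656390720258
top red 107 [ 0.5989 -0.1764  0.1375] [-0.405  0.025  0.914] [-0.886 -0.259 -0.385] [0.0149 0.0053 0.0019]
top yel 363 [ 0.6124 -0.175   0.1031] [-0.414 -0.081  0.907] [-0.251  0.967 -0.028] [0.0296 0.0222 0.0019]
plane 168 [ 0.6244 -0.1844  0.1274] [-0.426 -0.075  0.902] slope 25.6 yaw 10.0
bench z 0.0010332494266317438
```

View pics/s1.png

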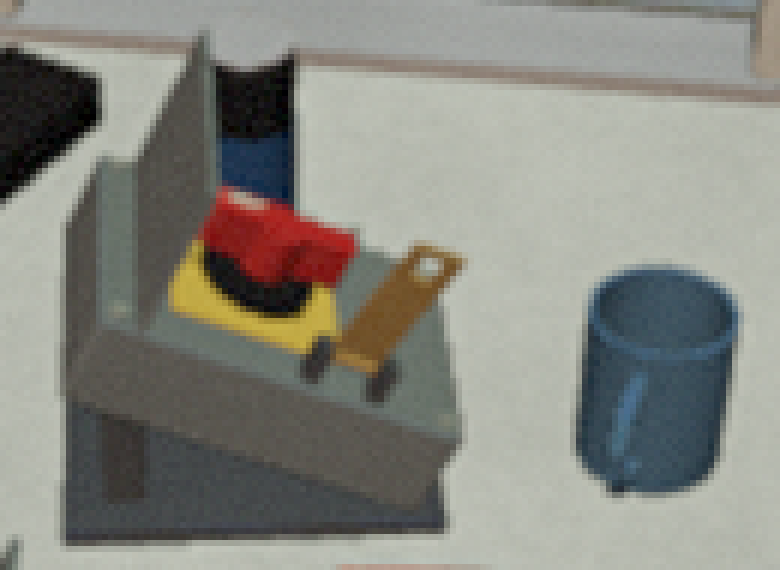

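View pics/t1.png

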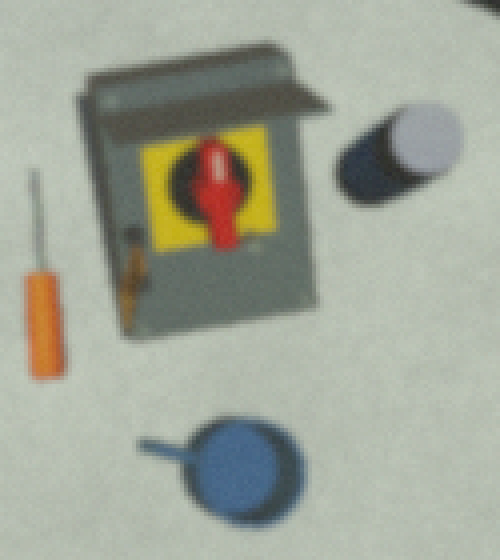

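The crops show the red handle pointing up the slope, and the hasp standing open with its end at side pixel (338,167). The face's near-left corner is at side (340.8,197.8) and top (357.5,234.5). I'll fit the unit pose to these corners from both views, and check it against the depth plane.

```bash
cat >> h.py <<'E'
SL=np.radians(25)
def unit2w(p,stn,f=1):
    s,t,n=np.asarray(stn,float)/1000;c,k=np.cos(SL),np.sin(SL)
    q=np.array([c*s-k*n,t,p[3]+k*s+c*n]);return R.from_euler('z',p[2]).apply(q)+[p[0],p[1],0]
E
python3 - <<'E'
from h import *
from scipy.optimize import least_squares
s=load("pics/side0.npz");t=load("pics/top0.npz")
T=lambda u,v:(325+u/4-.4,150+v/4-.4);S=lambda u,v:(265+u/6-.4,125+v/6-.4)
C=[(t,(-90,65,0),T(130,338)),(t,(-90,-65,0),T(316,306)),(t,(69,65,78),T(104,140)),(t,(69,-65,78),T(330,108)),
(s,(-90,65,0),S(457,437)),(s,(69,65,78),S(205,35)),(s,(90,65,0),S(102,322)),(s,(90,65,0),S(102,322))]
f=lambda p:np.ravel([proj(c,unit2w(p,X))-uv for c,X,uv in C])
for free in(1,0):
    r=least_squares((lambda p:f(p)) if free else (lambda p:f([*p,.096])),[.6,-.17,.17]+[.096]*free,loss="soft_l1")
    print(r.x.round(4),f(r.x if free else [*r.x,.096]).reshape(-1,2).round(1).tolist())
p=[*r.x,.096]
print("tri near-left corner",tri([ray(s,*S(457,437)),ray(t,*T(130,338))]),unit2w(p,(-90,65,0)))
print("tri visor corner",tri([ray(s,*S(205,35)),ray(t,*T(104,140))]),unit2w(p,(71,65,78)))
n=R.from_euler('z',p[2]).apply([-np.sin(SL),0,np.cos(SL)])
for c in(s,t):
    P=pts(c).reshape(-1,3);hsv=cv2.cvtColor(c["p"],cv2.COLOR_RGB2HSV).reshape(-1,3)
    y=(c["d"].reshape(-1)>0)&(hsv[:,0]>22)&(hsv[:,0]<32)&(hsv[:,1]>170);print("yellow height n",np.median((P[y]-unit2w(p,(0,0,0)))@n))
    b=(c["d"].reshape(-1)>0)&(hsv[:,0]>10)&(hsv[:,0]<21)&(hsv[:,1]>110)
    L=R.from_euler('z',-p[2]).apply(P-[p[0],p[1],0])-[0,0,.096];k,q=np.cos(SL),np.sin(SL)
    L=np.c_[k*L[:,0]+q*L[:,2],L[:,1],-q*L[:,0]+k*L[:,2]]*1000
    m=b&(abs(L[:,0]+30)<60)&(L[:,1]>30)&(L[:,1]<140)&(L[:,2]>10)
    print(m.sum(),"hasp stn",L[m].min(0).round(),L[m].max(0).round(),"ang",np.median(np.degrees(np.arctan2(L[m][:,2]-16,55-L[m][:,1]))))
for a in(1.57,2.0,2.2):
    e=(-24,55-85*np.cos(a),16+85*np.sin(a));print(a,[((proj(s,unit2w(p,e))-[264.6,124.6])*6).round(),((proj(t,unit2w(p,e))-[324.6,149.6])*4).round()])
E
```

```text
[ 0.6088 -0.1747  0.1992  0.0991] [[-0.6, 0.3], [-0.1, -0.4], [2.7, 1.0], [-0.3, -0.7], [1.2, 0.4], [1.2, 26.6], [-1.4, -0.9], [-1.4, -0.9]]
[ 0.6091 -0.176   0.1955] [[-0.3, 0.2], [0.1, -0.3], [3.1, 1.0], [-0.0, -0.5], [0.9, 1.0], [1.1, 27.3], [-1.5, -0.3], [-1.5, -0.3]]
tri near-left corner (array([ 0.51806408, -0.12873025,  0.06048544]), [np.float64(0.0011966012208281653), np.float64(0.0011966012208279428)]) [ 0.51649722 -0.12808476  0.05796436]
tri visor corner (array([ 0.61808352, -0.09141895,  0.28286558]), [np.float64(0.005984764600919833), np.float64(0.0059847646009200065)]) [ 0.62729616 -0.10613947  0.1966979 ]
yellow height n 0.005011470575860395
168 hasp stn [-39.  53.  14.] [-14.  79.  98.] ang 105.03935564194015
yellow height n 0.005049822423422345
42 hasp stn [-37.  52.  19.] [-16.  77. 103.] ang 102.19749413628072
1.57 [array([433., 215.]), array([160., 299.])]
2.0 [array([433., 279.]), array([100., 304.])]
2.2 [array([427., 315.]), array([ 74., 304.])]
```

move_arm(motion="-1 0 0 -0.2 0;-1 0 0 -0.4 0;-1 0 0 -0.43 0;-1 0.2 -0.13 -0.43 0;-1 0.4 -0.27 -0.43 0;-1 0.55 -0.37 -0.43 0;-1 0.7 -0.47 -0.43 0;-1 0.85 -0.57 -0.43 0;-1 0.94 -0.63 -0.43 0;-1 0.94 -0.63 -0.43 0", newtons=20)

```text
time: 0.93
position: [0.3867, -0.364, 0.3164]
tool_rot: [0.975, 0.224, 0.0, -0.001]
ft_force: [-0.2, -0.7, 0.7]
grip_width: 0.0282
grip_force: 0.0
```

move_arm(motion="-1 0.15 -0.1 -0.07 0.03;-1 0.3 -0.2 -0.14 0.06;-1 0.45 -0.3 -0.2 0.08;-1 0.6 -0.4 -0.28 0.08;-1 0.75 -0.5 -0.35 0.08;-1 0.88 -0.58 -0.43 0.08;-1 0.94 -0.63 -0.43 0.08;-1 0.94 -0.63 -0.43 0.08;-1 0.94 -0.63 -0.43 0.08")

```text
time: 1.68
position: [0.5002, -0.174, 0.4022]
tool_rot: [0.995, 0.098, -0.0, 0.0]
ft_force: [-0.3, 0.1, -0.6]
grip_width: 0.0005
grip_force: 0.0
```

```bash
python3 - <<'E'
from rig import robot
from h import *
m=robot.camera_model("wrist");p,d=robot.camera("wrist");print(m["position"],robot.get_obs()["position"])
cv2.imwrite("pics/w1.png",cv2.convertScaleAbs(p[:,:,::-1],alpha=1.4));np.savez("pics/w1.npz",p=p,d=d,**{k:m[k] for k in("mtx","position","attitude")})
E
```

```text
[ 0.57793672 -0.15840687  0.55640753] [ 0.49981239 -0.17464669  0.40189804]
```

View pics/w1.png

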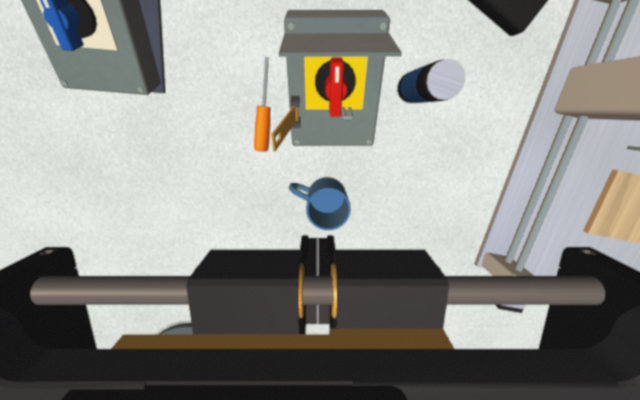

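The wrist view shows the red unit with its face's near corners at (292,144) and (377,145), and the visor's outer edge running (280,53) to (401,53). The hasp end is near (281,141), the staple at (347,113), the mug at (326,203) and the can at (432,82). I'll refit with these.

```bash
cat > fit.py <<'E'
from h import *
from scipy.optimize import least_squares
s=load("pics/side0.npz");t=load("pics/top0.npz");w=load("pics/w1.npz")
T=lambda u,v:(325+u/4-.4,150+v/4-.4);S=lambda u,v:(265+u/6-.4,125+v/6-.4)
C=[(t,(-90,65,0),T(130,338)),(t,(-90,-65,0),T(316,306)),(t,(69,65,78),T(104,140)),(t,(69,-65,78),T(330,108)),
(s,(-90,65,0),S(457,437)),(s,(71,-65,78),S(205,35)),
(w,(-90,65,0),(292,144)),(w,(-90,-65,0),(377,145)),(w,(69,65,78),(280,53)),(w,(69,-65,78),(401,53))]
f=lambda p:np.ravel([proj(c,unit2w(p,X))-uv for c,X,uv in C])
def loc(p,P):
    L=R.from_euler('z',-p[2]).apply(P-[p[0],p[1],0])-[0,0,p[3]];k,q=np.cos(SL),np.sin(SL)
    return np.c_[k*L[:,0]+q*L[:,2],L[:,1],-q*L[:,0]+k*L[:,2]]*1000
E
python3 - <<'E'
from fit import *
r=least_squares(f,[.6,-.17,.17,.096],loss="soft_l1");print(r.x.round(4),f(r.x).reshape(-1,2).round(1).tolist())
p=r.x
P=pts(w).reshape(-1,3);hsv=cv2.cvtColor(w["p"],cv2.COLOR_RGB2HSV).reshape(-1,3);L=loc(p,P)
v=w["d"].reshape(-1)>0;sat=hsv[:,1]>110
y=v&(hsv[:,0]>22)&(hsv[:,0]<32)&(hsv[:,1]>170)&(abs(L[:,0])<80);print("yel",L[y].min(0).round(),L[y].max(0).round(),np.median(L[y],0).round(1))
b=v&sat&(hsv[:,0]>9)&(hsv[:,0]<21)&(abs(L[:,0]+25)<25)&(L[:,1]>45)&(L[:,1]<125)&(L[:,2]>10)
print("hasp",b.sum(),L[b].min(0).round(),L[b].max(0).round(),"maxz",P[b][:,2].max(),"ang",np.median(np.arctan2(L[b][:,2]-16,55-L[b][:,1])))
rd=v&((hsv[:,0]<6)|(hsv[:,0]>174))&(hsv[:,1]>170)&(abs(L[:,0])<70)&(abs(L[:,1])<60)&(L[:,2]>34)
U,Sg,V=np.linalg.svd(L[rd]-L[rd].mean(0),full_matrices=False)
print("red",L[rd].min(0).round(),L[rd].max(0).round(),np.median(L[rd],0),V[0].round(2))
print("visor edge tri",tri([ray(t,*T(330,108)),ray(w,401,53)]),unit2w(p,(69,-65,78)))
print("near corner tri",tri([ray(s,*S(457,437)),ray(w,292,144),ray(t,*T(130,338))]),unit2w(p,(-90,65,0)))
c=v&(np.hypot(P[:,0]-.60,P[:,1]+.32)<.08)&(P[:,2]>.12);print("can top",np.median(P[c],0).round(3))
print("staple px",proj(w,unit2w(p,(-24,-17,35))))
E
```

```text
[ 0.6097 -0.1774  0.1942  0.0935] [[0.0, -0.0], [0.3, -0.5], [3.6, 0.9], [0.3, -0.5], [0.7, 1.3], [-1.0, -0.2], [-0.1, 0.3], [-3.4, -0.5], [-0.4, -0.1], [0.7, 0.2]]
yel [-27. -39.   3.] [47. 42. 21.] [11.4 12.2  6.1]
hasp 419 [-37.  52.  20.] [-14.  79. 104.] maxz 0.1795595897407567 ang 1.8042238912974506
red [-19. -12.  34.] [48. 14. 46.] [15.46145827  1.33743327 43.4113343 ] [-1.    0.    0.03]
visor edge tri (array([ 0.65265122, -0.23682588,  0.18385863]), [np.float64(0.0005951071693547915), np.float64(0.0005951071693548036)]) [ 0.65128724 -0.23549224  0.19333232]
near corner tri (array([ 0.51813293, -0.12929306,  0.05985762]), [np.float64(0.0011715933917531202), np.float64(0.0004263829902590153), np.float64(0.0013237784668845654)]) [ 0.51715106 -0.12938239  0.05544401]
can top [ 0.641 -0.301  0.15 ]
staple px [347.7939501  115.89841818]
```

move_arm(motion="-1 0.15 -0.03 0.1 0;-1 0.3 -0.03 0.2 0;-1 0.39 -0.03 0.35 0;-1 0.39 -0.03 0.5 0;-1 0.39 -0.03 0.65 0;-1 0.39 -0.03 0.76 0;-1 0.39 -0.03 0.76 0;-1 0.39 -0.03 0.76 0")

```text
time: 2.4
position: [0.5744, -0.1541, 0.249]
tool_rot: [0.995, 0.097, -0.002, -0.001]
ft_force: [0.1, -0.3, -1.0]
grip_width: 0.0004
grip_force: 0.0
```

move_arm(motion="-1 0 0 0.1 0;-1 0 0 0.2 0;-1 0 0 0.3 0;-1 0 0 0.4 0;-1 0 0 0.48 0;-1 0 0 0.54 0;-1 0 0 0.58 0;-1 0 0 0.605 0;-1 0 0 0.605 0;-1 0 0 0.605 0")

```text
time: 3.23
position: [0.5764, -0.1535, 0.1306]
tool_rot: [0.995, 0.097, 0.001, 0.001]
ft_force: [0.2, -0.4, -0.1]
grip_width: 0.0003
grip_force: 0.0
```

move_arm(motion="-1 0 0.03 0 0;-1 0 0.05 0 0;-1 0 0.07 0 0;-1 0 0.09 0 0;-1 0 0.11 0 0;-1 0 0.13 0 0;-1 0 0.15 0 0;-1 0 0.17 0 0;-1 0 0.19 0 0;-1 0 0.19 0 0;-1 0 0.19 0 0")

```text
time: 4.15
position: [0.5817, -0.1903, 0.1291]
tool_rot: [0.995, 0.097, -0.001, -0.0]
ft_force: [-5.3, 1.3, 0.2]
grip_width: 0.0005
grip_force: 2.4
```

```bash
python3 - <<'E'
from rig import robot
from h import *
c=[robot.camera(n)[0] for n in("side","wrist")]
a=cv2.resize(c[0][125:220,265:375],(440,380),interpolation=3);b=cv2.resize(c[1][0:190,220:440],(440,380))
cv2.imwrite("pics/p2.png",cv2.convertScaleAbs(np.hstack([a])[:,:,::-1],alpha=1.3))
print(robot.get_obs()["ft_force"])
E
```

```text
[-5.37684698  0.17041614 -0.20691694]
```

View pics/p2.png

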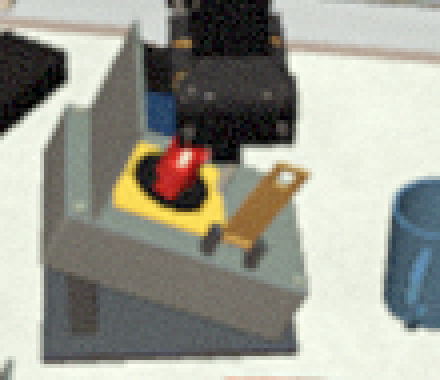

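The handle has turned left to off and the fingers rest lightly against it. The hasp is still open. I'll back off and lift, then check the handle's angle.

move_arm(motion="-1 -0.03 -0.02 0 0;-1 -0.06 -0.04 0 0;-1 -0.07 -0.06 -0.03 0;-1 -0.07 -0.06 -0.1 0;-1 -0.07 -0.06 -0.2 0;-1 -0.07 -0.06 -0.35 0;-1 -0.07 -0.06 -0.5 0;-1 -0.07 -0.06 -0.6 0;-1 -0.07 -0.06 -0.6 0")

```text
time: 5.0
position: [0.5705, -0.1825, 0.2559]
tool_rot: [0.995, 0.098, 0.006, 0.004]
ft_force: [-0.3, -0.4, 0.9]
grip_width: 0.0003
grip_force: 0.0
```

```bash
python3 - <<'E'
from rig import robot
from fit import *
p=[.6097,-.177,.194,.096]
o=robot.get_obs()["position"];print("unit xy",R.from_euler('z',-p[2]).apply(o-[p[0],p[1],0]).round(4))
for nm in("side","wrist"):
    m=robot.camera_model(nm);q,d=robot.camera(nm);c=dict(p=q,d=d,**m)
    P=pts(c).reshape(-1,3);L=loc(p,P);v=d.reshape(-1)>0;hsv=cv2.cvtColor(q,cv2.COLOR_RGB2HSV).reshape(-1,3)
    rd=v&((hsv[:,0]<6)|(hsv[:,0]>174))&(hsv[:,1]>150)&(abs(L[:,0])<70)&(abs(L[:,1])<60)&(L[:,2]>34)
    if rd.sum()>10:
        V=np.linalg.svd(L[rd,:2]-L[rd,:2].mean(0),full_matrices=False)[2][0];print(nm,rd.sum(),V.round(2),"turned",np.degrees(np.arctan(V[1]/V[0])).round(1))
    if nm=="side": cv2.imwrite("pics/p3.png",cv2.convertScaleAbs(cv2.resize(q[125:220,265:395],(520,380),interpolation=3)[:,:,::-1],alpha=1.3))
E
```

```text
unit xy [-0.0395  0.0022  0.2559]
side 85 [0.42 0.91] turned 65.4
wrist 1339 [-0.38 -0.93] turned 67.9
```

View pics/p3.png

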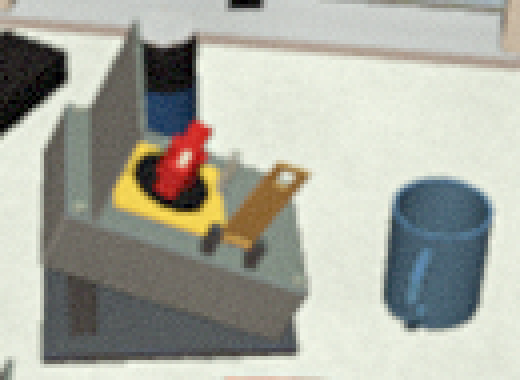

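The handle reads 68° turned, so it is fully off, and the hasp still stands open at (290,175) in the crop. Next I'll go to the hasp's outer side.

move_arm(motion="-1 -0.04 -0.15 0 0;-1 -0.04 -0.3 0 0;-1 -0.04 -0.45 0 0;-1 -0.04 -0.51 0 0;-1 -0.04 -0.51 0.12 0;-1 -0.04 -0.51 0.25 0;-1 -0.04 -0.51 0.38 0;-1 -0.04 -0.51 0.46 0;-1 -0.04 -0.51 0.48 0;-1 -0.04 -0.51 0.48 0;-1 -0.04 -0.51 0.48 0")

```text
time: 6.02
position: [0.5396, -0.0828, 0.1535]
tool_rot: [0.995, 0.098, 0.0, 0.0]
ft_force: [0.8, 0.9, 0.4]
grip_width: 0.0004
grip_force: 0.0
```

move_arm(motion="-1 0 0.04 0 0;-1 0 0.08 0 0;-1 0 0.12 0 0;-1 0 0.16 0 0;-1 0 0.2 0 0;-1 0 0.24 0 0;-1 0.01 0.28 0.01 0;-1 0.015 0.33 0.03 0;-1 0.03 0.37 0.06 0;-1 0.04 0.405 0.095 0;-1 0.05 0.415 0.13 0;-1 0.06 0.42 0.16 0")

```text
time: 7.02
position: [0.5677, -0.1636, 0.1205]
tool_rot: [0.995, 0.097, -0.0, 0.0]
ft_force: [0.5, 0.5, 0.4]
grip_width: 0.0007
grip_force: 0.6
```

move_arm(motion="-1 0.01 0 0.02 0;-1 0.02 0 0.035 0;-1 0.02 0 0.05 0;-1 0.02 0 0.06 0;-1 0.02 0 0.06 0;-1 0.02 0 0.06 0")

```text
time: 7.52
position: [0.571, -0.1617, 0.1124]
tool_rot: [0.995, 0.098, -0.0, 0.001]
ft_force: [-5.9, 0.9, 17.8]
grip_width: 0.0002
grip_force: 9.2
```

```bash
cat > hasp.py <<'E'
from rig import robot
from fit import *
p=[.6097,-.177,.194,.096]
def look(f):
    o=robot.get_obs();print("unit xyz",R.from_euler('z',-p[2]).apply(o["position"]-[p[0],p[1],0]).round(4),o["ft_force"].round(1))
    for nm in("side","wrist","top"):
        m=robot.camera_model(nm);q,d=robot.camera(nm);c=dict(p=q,d=d,**m)
        P=pts(c).reshape(-1,3);L=loc(p,P);v=d.reshape(-1)>0;hsv=cv2.cvtColor(q,cv2.COLOR_RGB2HSV).reshape(-1,3)
        b=v&(hsv[:,1]>110)&(hsv[:,0]>9)&(hsv[:,0]<21)&(abs(L[:,0]+24)<16)&(L[:,1]>-40)&(L[:,1]<100)&(L[:,2]>8)
        if b.sum()>8: print(nm,b.sum(),"n by t",[(t,np.median(L[b&(abs(L[:,1]-t)<6)][:,2]).round(1)) for t in range(-24,60,12) if (b&(abs(L[:,1]-t)<6)).sum()>2])
        rd=v&((hsv[:,0]<6)|(hsv[:,0]>174))&(hsv[:,1]>150)&(abs(L[:,0])<70)&(abs(L[:,1])<60)&(L[:,2]>34)
        if rd.sum()>30:
            V=np.linalg.svd(L[rd,:2]-L[rd,:2].mean(0),full_matrices=False)[2][0];print(nm,"handle turned",np.degrees(np.arctan(V[1]/V[0])).round(1))
        if nm=="side": cv2.imwrite(f,cv2.convertScaleAbs(cv2.resize(q[125:220,265:395],(520,380),interpolation=3)[:,:,::-1],alpha=1.3))
        if nm=="wrist": cv2.imwrite(f.replace(".png","w.png"),q[:,:,::-1])
E
python3 -c "
from hasp import *
look('pics/p4.png')"
```

```text
unit xyz [-0.0351  0.0225  0.1124] [-5.9  0.9 17.8]
side 24 n by t [(24, np.float64(18.2)), (36, np.float64(21.4))]
side handle turned 77.0
wrist 736 n by t [(-24, np.float64(17.7)), (-12, np.float64(18.5)), (0, np.float64(18.5)), (12, np.float64(18.7)), (24, np.float64(18.9)), (36, np.float64(18.1)), (48, np.float64(19.0))]
wrist handle turned 69.4
```

View pics/p4.png

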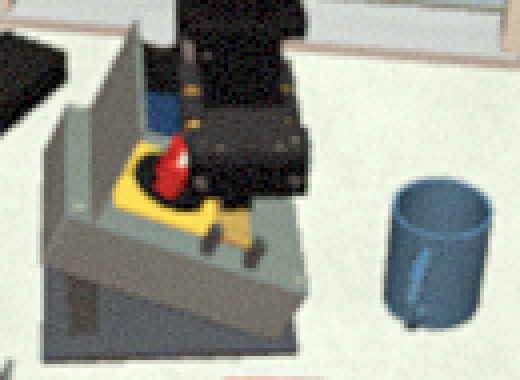

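The fingers press on the hasp, which lies flat along the face (n about 18 mm at every t), and the contact is at a hard stop. I'll lift straight up.

move_arm(motion="-1 0 0 -0.04 0;-1 0 0 -0.1 0;-1 0 0 -0.2 0;-1 0 0 -0.35 0;-1 0 0 -0.5 0;-1 0 0 -0.65 0;-1 0 0 -0.8 0;-1 0 0 -0.9 0;-1 0 0 -0.9 0;-1 0 0 -0.9 0")

```text
time: 8.5
position: [0.5717, -0.1616, 0.2906]
tool_rot: [0.995, 0.098, 0.001, 0.001]
ft_force: [-0.5, 0.1, -0.0]
grip_width: 0.0003
grip_force: 0.0
```

```bash
python3 -c "
from hasp import *
look('pics/p5.png')"
```

```text
unit xyz [-0.0343  0.0225  0.2906] [-0.5  0.1 -0. ]
side 29 n by t [(-24, np.float64(18.0)), (12, np.float64(18.0)), (48, np.float64(17.9))]
side handle turned 59.3
wrist 346 n by t [(-24, np.float64(19.1)), (-12, np.float64(19.1)), (0, np.float64(19.2)), (12, np.float64(18.7)), (24, np.float64(18.8)), (36, np.float64(18.8)), (48, np.float64(19.4))]
wrist handle turned 68.3
```

View pics/p5w.png

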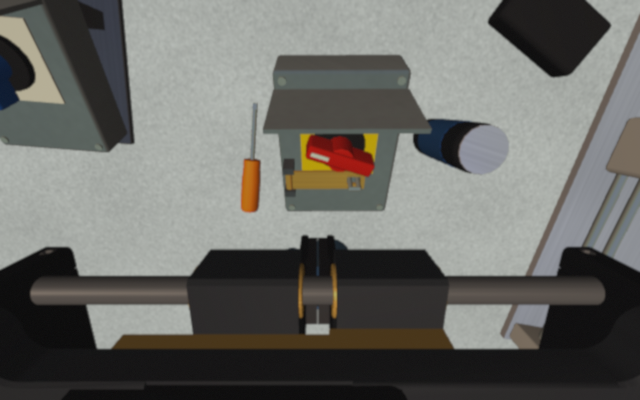

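The hasp lies flat with the staple through its slot at (355,183), the red handle is off at (340,156), and the can and screwdriver are where they were. The arm is clear of everything, so I'll hand in.

```bash
python3 -c "
from rig import robot
print(robot.hand_in())"
```

```text
the job is handed in; nothing more can be done
None
```

I turned the red isolator fully off, then closed the hasp flat over its staple, and handed the job in at about 9 s with the arm clear; the blue unit, can, mug and screwdriver were never touched.

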